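Clamp a turning blank in the end-boring jig

TASK

Make the square plum blank ready for boring in the plywood jig, by pushing alone (nothing needs gripping): push the blank along its channel until its end sits against the dark end plate with the brass bush, then push the clamp strap round with the outside of a finger until it stops squarely across the blank. Then push the red cam lever fully down, so that the rubber foot holds the blank, and take the hand away. The blank must stay down on the board throughout, and the other things on and around the jig stay where they are.

Things in the scene. Friction and masses are not known exactly. Their poses are not given: they have to be found in the camera images.
- jig: Boring jig fixed to the bench: plywood board 190 (x) x 254 (y) x 18 mm thick. Origin: centre of its underside, on the bench top. In its axes: a channel 57 mm wide runs along y, centred on x = +35 mm, between wooden rails (tops at z = 38 mm, from y = -105 to +95); the steel clamp post stands at x = -45, y = +30 mm.
- end_face (a point): Point on the inner face of the dark wooden end plate that closes the channel at the jig's +y end: on the channel's centreline, at the board's top (jig x = +35, y = +95, z = 18 mm). The plate is 100 mm wide, top at z = 84 mm, with a brass drill bush on its outside.
- blank_plum: Red-brown square wood blank, 52 (x) x 130 (y, along the channel) x 50 mm high, 0.27 kg, loose in the channel on the board. Origin: centre of its underside; its top is at z = 68 mm. It starts 25 to 55 mm short of the end plate; home, its origin is at y = +30 mm in the jig's axes. Push it on its free (-y) end, towards +y; it slides with a few newtons.
- clamp_swing (a joint): Swing of the clamp head about the vertical axis at swing_axis, rad. 0 = at its stop, the strap pointing along the jig's +x squarely across the blank; positive = swung away, clockwise seen from above: at 1.57 the strap points along the jig's -y. Limits 0 and 1.9; starts at 1.2 to 1.75; friction 0.15 N m keeps it where it is left.
- swing_axis (a point): Point on the vertical swing axis of the clamp head, at the strap's mid height, z = 87 mm.
- strap_mid (a point): Middle of the bright steel strap, 67 mm from the swing axis: push its side here. Strap 22 mm wide, z = 78 to 96 mm, round nose ending 91 mm from the axis; the foot hangs to z = 71 mm, a brass nut and stud at 80 mm from the axis rise to z = 114 mm. The head's blue cheeks, 33 mm wide, reach 16 mm from the axis on the strap's side and up to z = 121 mm.
- clamp_foot: Black rubber foot, 24 mm across, under the strap's nose, 80 mm from the swing axis; origin: centre of its lower face. With the lever raised it clears the blank's top by 3 mm; the lever lowers it by 6 mm, so that it presses on the blank with about 15 N.
- cam_lever (a joint): Angle of the cam lever, rad. 0 = raised, leaning 65 degrees above level, away from the strap's nose; grows as it is pushed back and down; 1.05 = fully down at its stop, 5 degrees above level. Starts at 0 to 0.2; friction 0.3 N m keeps it where it is left (5 to 10 N at the grip). Its hinge at lever_hinge is level, across the strap; it swings round with the strap.
- lever_hinge (a point): Point on the cam lever's hinge, 4 mm from the swing axis on the strap's nose side, z = 110 mm.
- lever_grip (a point): Point on the axis of the lever's red round grip, 75 mm from lever_hinge. The grip is 16 mm thick and spans 36 to 96 mm from the hinge.
- goblet: Bystander: turned wooden goblet, 56 x 118 mm high, origin at its underside.
- turned_box: Bystander: turned wooden pot without its lid, 57 x 40 mm high, origin at its underside.
- glue_bottle: Bystander: white glue bottle with red cap, 62 x 163 mm high, origin at its underside.
- calipers: Bystander: bow calipers lying flat, 90 x 144 x 12 mm, origin at its underside.
- pencil_red: Bystander: red pencil lying on the bench, 184 mm long, origin at its underside.
- folding_rule: Bystander: yellow folding rule, 18 x 235 x 16 mm, origin at its underside.
- hex_key: Bystander: black hex key, 33 x 98 x 6 mm, lying on the jig's board near its +y end, on the robot's side; origin at its underside.

How it is judged:
On the way, in this order (a step that is already met when the one before it is completed fails the run):
1. the blank is pushed home against the end plate (y of blank_plum in the frame of jig between 0.027 and 0.033 m and z of blank_plum in the frame of jig below 0.021 m), for 0.2 s.
2. the strap is swung over the blank to its stop (all of step 1 and value of joint clamp_swing below 0.06 rad), for 0.2 s.
3. the cam lever is pushed down (value of joint cam_lever above 0.95 rad and value of joint clamp_swing below 0.06 rad), for 0.2 s.
At the end, for the whole second after the job is handed in: The blank lies on the board within 3 mm of home against the end plate, the strap is within 0.06 rad of its stop across the blank, the cam lever is down past 0.95 rad, the rubber foot presses on the blank with more than 4 N, and the blank is at rest (all of step 1 and all of step 3 and contact force between clamp_foot and blank_plum above 4 N and linear speed of blank_plum below 0.01 m/s); the robot touches nothing.
It fails at once if the blank is lifted off the board or tipped (z of blank_plum in the frame of jig above 0.026 m or angle between blank_plum's own z axis and vertical above 0.15 rad).
It fails at once if the cam lever is pushed down while the strap is not over the blank (value of joint cam_lever above 0.6 rad and value of joint clamp_swing above 0.15 rad).
It fails at once if another thing on or around the jig is disturbed (moved more than 20 to 30 mm) (distance of any of goblet, turned_box, glue_bottle from where it was at the start of the episode above 0.02 m or distance of any of calipers, folding_rule, hex_key from where it was at the start of the episode above 0.025 m or distance of pencil_red from where it was at the start of the episode above 0.03 m).
It also fails if it takes over 64 s, if anything falls off the work surface, if the arm or the gripper's body presses on something with over 40 N, if the wrist force passes 120 N, or if a joint passes its speed limit or range.

ROBOT

A 7-joint arm with a two-finger parallel gripper is mounted at the origin on a cart in front of the work surface, level with it; the furniture and walls round the work are solid. World frame = base frame: x ahead of the robot, y to its left, z up, the work surface at z = 0. Lengths are in m, angles in rad, forces in N, time in s.
With the tool pointing down it reaches from about 0.425 to 0.875 m from the base axis. Payload 4.7 kg.
Tool frame: the origin (TCP) lies between the finger pads; the fingertips stand 25 mm ahead of it and the grasp point (between the pads) lies 6 mm ahead of it; z points along the fingers, y is the line along which they close (so a half turn about z gives the same grasp; the last joint's range is limited). The gripper opens to 87 mm and grips with 3 to 60 N. Pads are 19 mm wide; open, the fingers measure 117 mm over their backs; the gripper's body (75 mm by 190 mm) begins 51 mm behind the grasp point.
Start: joints at [1.199, 0.321, -0.07, 1.45, 0.023, 1.371, -0.057], TCP at [0.245, -0.602, 0.248] pointing down, gripper open.
Joint ranges: [-2.86, 2.86], [-0.3, 2.09], [-1.38, 1.24], [0.06, 2.45], [-1.56, 4.7], [0.09, 2.05], [-2.69, 2.69]. Speed limits (rad/s): [2.57, 2.57, 3.14, 3.14, 3.14, 3.14, 3.14].

INTERFACE

Orientations are given as a unit quaternion [w, x, y, z].
In Python, from bench import r, kin, cams, get_t, get_qpos, get_joint_velocities, get_joint_torque, get_eef_pos, get_tcp_rot, get_ft_force, get_wrist_torque, get_grip_width, get_gripper_force gives the robot as it stands. Calls block until the motion is done:
- r.reach(position, orientation): joint-space move of the TCP to a pose.
- r.servo_line(position, max_speed=0.15, attitude=None, contact_N=None): straight line of the TCP; attitude=None keeps the orientation; max_speed is the mean speed in m/s. With contact_N (N) it stops when the force on the tool has changed by that much, and returns True; else False.
- r.goto_joints(angles): joint-space move.
- r.let_go() and r.close_gripper(grasp_force=None): open the fingers fully, or close them until they stop; grasp_force is the grip in N (None keeps the last).
- r.hold(seconds).
- kin.inverse_kinematics(position, orientation): joint angles nearest the present ones, or None.
- cams.snapshot(name): name is "scene" or "top"; returns a dict with "frame" (384x512x3 uint8, red, green, blue), "mtx" (3x3 intrinsics, pixels), "k1" (the pictures are not rectified: a ray, as slopes to the right and down, at radius r is drawn at 1 + k1 r^2 times it, then the intrinsics apply), "rvec" (rotation vector, rad) and "tvec" (3), from world to camera coordinates, as OpenCV has them. Camera axes: x right, y down, z forward; pixel columns grow to the right and rows downward; lengths in m; the calibration is good to about 2 mm. A picture is of the moment at which its call begins. There is no depth.
A pose or a line that the arm cannot do raises r.Unreachable and nothing moves.
- r.close_job(): hands the job in; it is judged then, once.
Readings, each from a call of its own:
- get_t(): time.
- get_qpos(): joint angles.
- get_joint_velocities(): joint speeds.
- get_joint_torque(): joint torques, N m.
- get_eef_pos(): TCP position.
- get_tcp_rot(): TCP orientation.
- get_ft_force(): force on the tool from outside, world axes, zero at the start.
- get_wrist_torque(): the same for the moment, N m.
- get_grip_width(): finger opening in m.
- get_gripper_force(): force on a finger pad.
Only numpy, scipy, OpenCV 4.12 (cv2) and the standard library are available. Lean on these libraries where they do the work, as an engineer would, in place of code of your own. Each camera call takes 0.05 s, during which the arm holds its last target. There are 200 camera calls.

## Working session

There is one attempt and no reset: what is moved stays moved. The work goes in short steps, each a Python script; the robot and the scene stay as the last script left them, time stands still between calls to the robot, and variables do not carry over. Pictures are saved under pics/ and viewed, at most 10 in all, crops included, and the job is handed in when it is done.

```bash
ls; mkdir -p pics; python3 - <<'E'
from bench import *
import cv2
for n in("scene","top"):
    s=cams.snapshot(n); cv2.imwrite(f"pics/{n}0.png",cv2.resize(s["frame"][:,:,::-1],(800,600),interpolation=cv2.INTER_CUBIC))
    print(n,s["mtx"],s["k1"],s["rvec"],s["tvec"])
print(get_t(),get_eef_pos(),get_tcp_rot())
E
```

```text
pics
scene [[355.28424222   0.         255.17076536]
 [  0.         355.28424222 189.72664823]
 [  0.           0.           1.        ]] -0.10995891094253119 [ 0.92186833 -2.30012132  1.26474591] [0.29181716 0.35000729 0.62181583]
top [[426.63778672   0.         257.84820827]
 [  0.         426.63778672 191.51329324]
 [  0.           0.           1.        ]] -0.0897350803385227 [ 2.12460454 -1.94811917  0.3090369 ] [-0.1606534   0.55244506  0.95484569]
0.1 [ 0.2443612  -0.60182959  0.24656122] [-8.39417922e-04  9.81451239e-01  1.91709986e-01 -2.04965011e-04]
```

View pics/scene0.png

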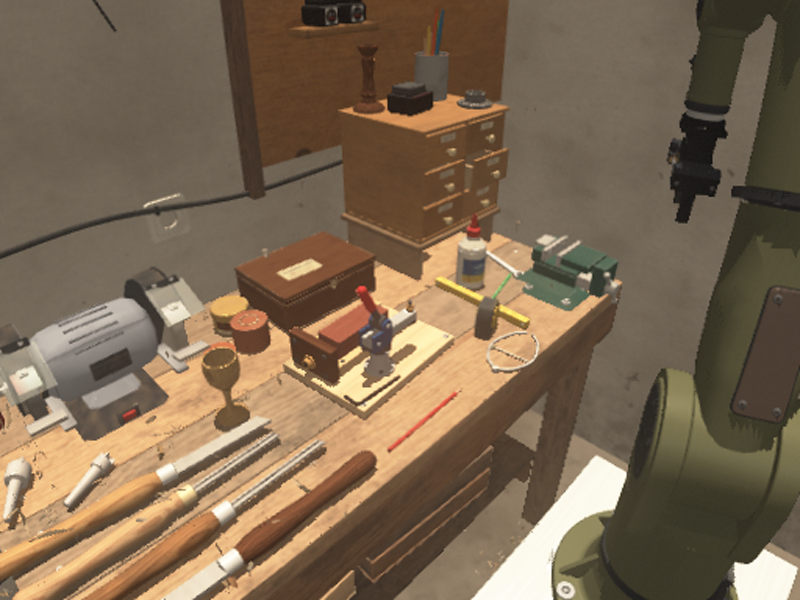

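View pics/top0.png

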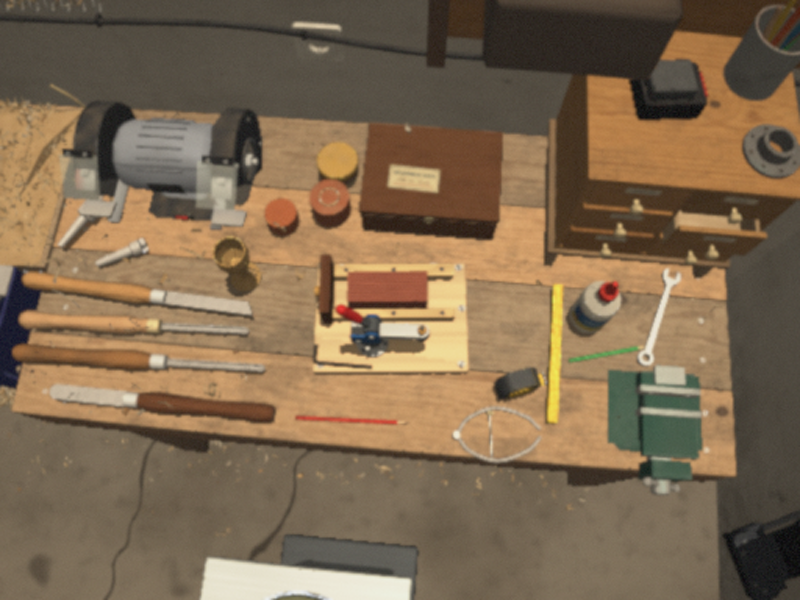

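The top view shows the jig at about (390,318), with its +y end (the dark plate) on the left at (325,288). The blank is at (387,289), the strap points right (-y) with its nut at (422,330), and the red grip is at (348,314). I'll zoom in to measure.

```bash
cat > h.py <<'E'
import numpy as np, cv2
from bench import *
def cal(s):
    R,_=cv2.Rodrigues(np.array(s["rvec"],float)); return R,np.array(s["tvec"],float).ravel()
def px2w(s,uv,z):
    R,t=cal(s); K=s["mtx"]; k=s["k1"]
    p=cv2.undistortPoints(np.array([[uv]],float),K,np.array([k,0,0,0.]))[0,0]
    d=R.T@np.array([p[0],p[1],1]); c=-R.T@t
    return c+d*(z-c[2])/d[2]
def w2px(s,P):
    return cv2.projectPoints(np.atleast_2d(np.array(P,float)),np.array(s["rvec"],float),np.array(s["tvec"],float),s["mtx"],np.array([s["k1"],0,0,0.]))[0][:,0]
def crop(s,x0,y0,w,h,sc,name):
    cv2.imwrite(name,cv2.resize(s["frame"][y0:y0+h,x0:x0+w,::-1],None,fx=sc,fy=sc,interpolation=cv2.INTER_CUBIC))
E
python3 - <<'E'
from h import *
s=cams.snapshot("top"); crop(s,190,155,120,90,6.5,"pics/topc.png")
s=cams.snapshot("scene"); crop(s,175,170,125,95,6,"pics/scc.png")
E
```

```text
(no output)
```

View pics/topc.png

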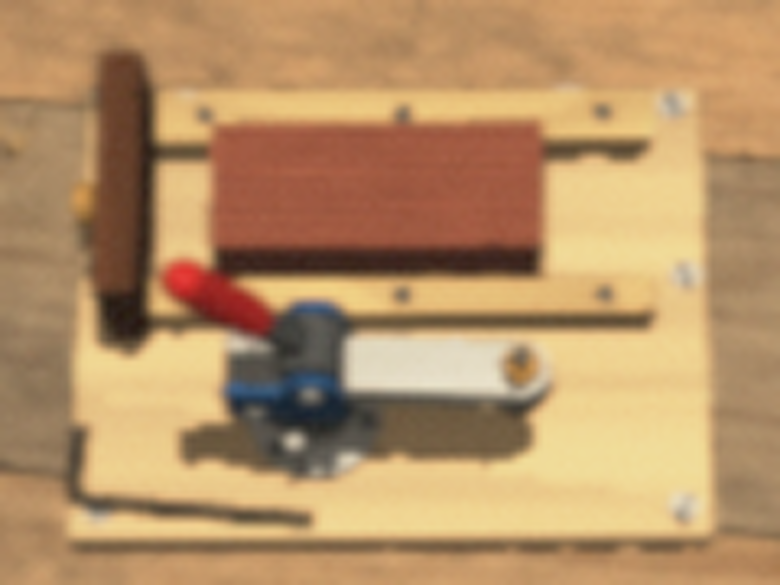

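The crop shows the board corners at (698,90), (712,540) and (70,540), the blank's top corners at (215,123), (540,123), (542,248) and (215,248), the nut at (520,362), and the red grip's end at (180,278). Next I'll fit the jig pose.

```bash
cat >> h.py <<'E'
def jfit(obs,s):
    # obs: (u,v, jx,jy,jz); returns x,y,yaw
    from scipy.optimize import least_squares
    o=np.array(obs,float)
    def f(p):
        c,n=np.cos(p[2]),np.sin(p[2])
        P=np.c_[p[0]+c*o[:,2]-n*o[:,3],p[1]+n*o[:,2]+c*o[:,3],o[:,4]]
        return (w2px(s,P)-o[:,:2]).ravel()
    r_=least_squares(f,[.6,-.1,0],loss="soft_l1"); return r_.x,f(r_.x)
E
python3 - <<'E'
from h import *
s=cams.snapshot("top")
q=lambda x,y:(190+(x+.5)/6.5-.5,155+(y+.5)/6.5-.5)
obs=[(*q(698,90),.095,-.127,.018),(*q(712,539),-.095,-.127,.018),(*q(70,539),-.095,.127,.018),
 (*q(655,278),.0065-0*.02,-.105,.038)]
x,e=jfit(obs[:3],s); print(x,e)
c,n=np.cos(x[2]),np.sin(x[2]); R=np.array([[c,-n],[n,c]])
toj=lambda w:R.T@(w[:2]-x[:2])
for nm,p,z in [("bl",(215,123),.068),("br",(540,123),.068),("br2",(542,248),.068),("bl2",(215,248),.068),("nut",(520,358),.114),("nut lower",(520,367),.104),("nose",(551,375),.096),("strap top edge L",(350,338),.096),("strap bot edge L",(350,397),.096),("strap topR",(520,340),.096),("strap botR",(520,406),.096),("plate inner top",(148,58),.084),("plate inner bot",(140,290),.084),("grip end",(170,275),.195),("gob?",(0,0),.118)]:
    w=px2w(s,q(*p),z); print(nm,w.round(4),(toj(w)*1000).round(1))
R_=lambda jx,jy,z:np.r_[x[:2]+R@[jx,jy],z]
print("post pix",[((w2px(s,R_(-.045,.03,z))[0]-[190,155])*6.5).round() for z in(.018,.087,.121)])
E
```

```text
[ 0.55766806 -0.09079409  0.08736613] [ 0.37823877 -0.54942368  0.35897393  0.1588974  -0.9217945   0.23441878]
bl [ 0.6118 -0.0182  0.068 ] [60.3 67.6]
br [ 0.6225 -0.1447  0.068 ] [ 59.9 -59.3]
br2 [ 0.5714 -0.1494  0.068 ] [  8.6 -59.5]
bl2 [ 0.5607 -0.0241  0.068 ] [ 8.8 66.2]
nut [ 0.5136 -0.1446  0.114 ] [-48.6 -49.8]
nut lower [ 0.5131 -0.1448  0.104 ] [-49.2 -50. ]
nose [ 0.5133 -0.1564  0.096 ] [-50.  -61.5]
strap top edge L [ 0.5211 -0.0813  0.096 ] [-35.6  12.6]
strap bot edge L [ 0.4986 -0.0835  0.096 ] [-58.2  12.4]
strap topR [ 0.5257 -0.144   0.096 ] [-36.5 -50.2]
strap botR [ 0.5005 -0.146   0.096 ] [-61.7 -50. ]
plate inner top [0.6305 0.0088 0.084 ] [81.2 92.9]
plate inner bot [5.365e-01 3.000e-04 8.400e-02] [-13.1  92.6]
grip end [ 0.509  -0.0257  0.195 ] [-42.8  69.1]
gob? [0.6358 0.0623 0.118 ] [ 91.2 145.7]
post pix [array([311., 414.]), array([301., 366.]), array([296., 341.])]
```

View pics/scc.png

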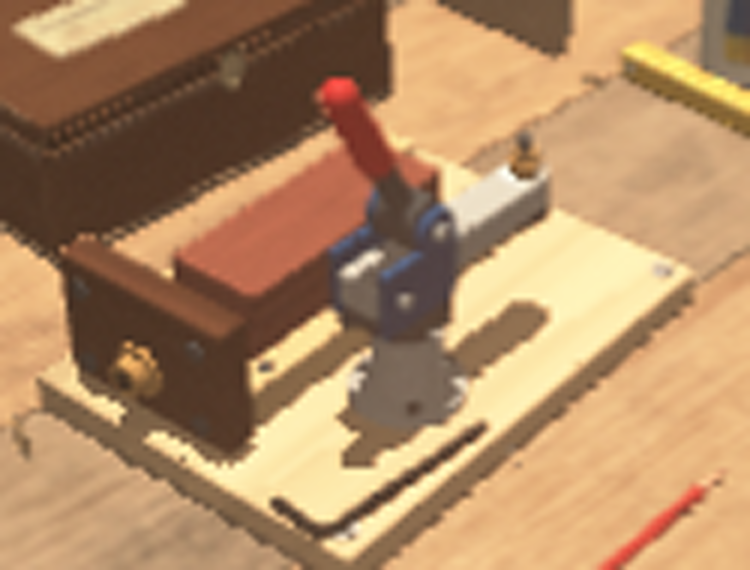

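The fit checks out: the blank is 52 wide and 127 long at x≈34.5, y≈4 mm, and the nut is 80 mm from the axis, so the swing is about 1.62. The plate reads 2 mm short. Next I'll push the blank with closed fingers, stopping on force.

```bash
cat >> h.py <<'E'
J=np.array([0.5577,-0.0908]); YAW=0.0874
def W(jx,jy,tipz):
    c,n=np.cos(YAW),np.sin(YAW); return [J[0]+c*jx-n*jy,J[1]+n*jx+c*jy,tipz+.025]
def Q(a=0.): # tool down, tool x at jig angle a
    a=(a+YAW)/2; return [0,np.cos(a),np.sin(a),0]
def Jp():
    p=np.array(get_eef_pos()); d=p[:2]-J; c,n=np.cos(YAW),np.sin(YAW)
    return np.round([1e3*(c*d[0]+n*d[1]),1e3*(-n*d[0]+c*d[1]),1e3*(p[2]-.025)],1)
E
python3 - <<'E'
from h import *
s=cams.snapshot("top")
print("bottle base",px2w(s,(585*.64,325*.64),0),"box front",px2w(s,(430*.64,233*.64),0),"goblet",px2w(s,(232*.64,245*.64),.11))
r.close_gripper(20)
p=get_eef_pos(); r.servo_line([p[0],p[1],.32],.2)
r.reach(W(35,-.100,.25) if 0 else W(.035,-.100,.25),Q())
print(Jp(),get_t(),get_qpos())
r.servo_line(W(.035,-.100,.042),.12,contact_N=8)
print(Jp(),get_ft_force(),get_grip_width())
print(r.servo_line(W(.035,-.044,.042),.035,contact_N=10),Jp(),get_ft_force(),get_t())
E
```

```text
bottle base [ 0.57443161 -0.42037671  0.        ] box front [ 0.72104317 -0.14590517  0.        ] goblet [0.62484444 0.16578569 0.11      ]
[  34.4 -101.7  249.9] 4.3167 [ 0.61139434  0.29717107 -0.43751591  1.45182425  0.12660299  1.42054146
 -1.31391144]
[  35.6 -100.2   42.8] [ 1.28208439 -0.60788862  0.48895847] 0.00018741227046830566
False [ 35.1 -45.   42.1] [ 1.35880705 -4.18364355 -1.0067205 ] 7.95
```

```bash
python3 - <<'E'
from h import *
print(r.servo_line(W(.035,-.030,.042),.02,contact_N=8),Jp(),get_ft_force(),get_t())
r.hold(.4); print(Jp(),get_ft_force())
s=cams.snapshot("top"); crop(s,190,155,120,90,6.5,"pics/topd.png")
E
```

```text
True [ 34.9 -45.3  42.1] [ 0.78711958 -1.36433779  0.87951371] 8.3083
[ 34.3 -46.3  41.4] [0.19844247 0.76901388 0.31330956]
```

View pics/topd.png

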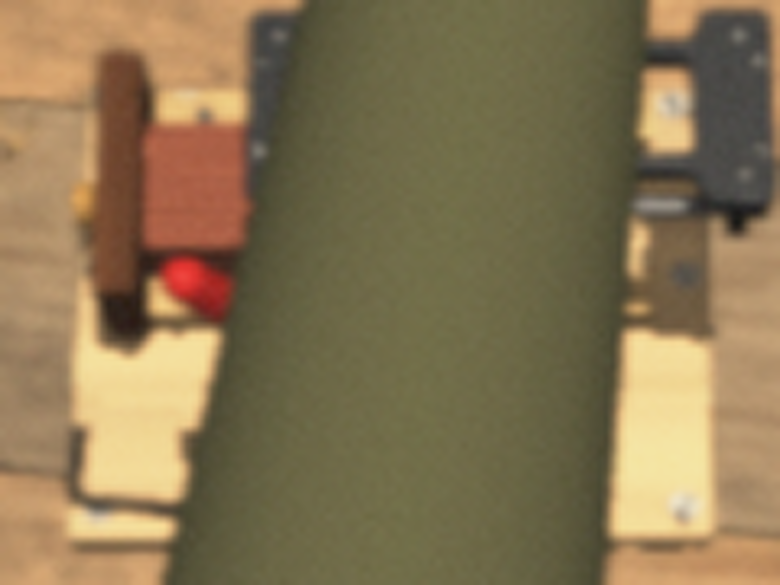

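The blank's left edge (145,185) meets the plate's inner face (about 147). I'll confirm with one firmer push, back off, rise, and re-measure with the arm clear.

```bash
python3 - <<'E'
from h import *
print(r.servo_line(W(.035,-.030,.042),.02,contact_N=14),Jp(),get_ft_force(),get_t())
r.hold(.3)
r.servo_line(W(.035,-.065,.042),.08)
r.servo_line(W(.035,-.065,.16),.15)
# strap start side: finger centre 67 along, lateral 36, strap angle 1.62
a=1.62; u=np.array([np.cos(a),-np.sin(a)]); v=np.array([-np.sin(a),-np.cos(a)]) 
C=np.array([-.045,.030]); p=C+.067*u+.040*v; print(p)
r.reach(W(*p,.17),Q(-a)); print(Jp(),get_t(),get_qpos())
s=cams.snapshot("top"); crop(s,190,155,120,90,6.5,"pics/tope.png")
E
```

```text
True [ 34.2 -45.3  41.8] [ 1.26685579 -0.2998025   2.23877174] 9.275
[-0.08824691 -0.03495156]Traceback (most recent call last):
  File "<stdin>", line 9, in <module>
bench.Unreachable: the arm cannot take that pose within its joint ranges
```

```bash
cat >> h.py <<'E'
C=np.array([-.045,.030])
def sp(a,l,lat,z): # point beside the strap on its pushed side
    u=np.array([np.cos(a),-np.sin(a)]); v=np.array([-np.sin(a),-np.cos(a)])
    return W(*(C+l*u+lat*v),z)
E
python3 - <<'E'
from h import *
print(Jp(),get_qpos())
for off in(0,np.pi):
  for a in(1.62,1.2,.8,.4,0):
    for z in(.17,.083):
      q=kin.inverse_kinematics(sp(a,.067,.035,z),Q(off-a)); print(round(off,1),a,z,None if q is None else np.round(q,2))
E
```

```text
[ 34.3 -64.8 158.9] [ 0.56267252  0.31838667 -0.44339301  1.6115805   0.15823558  1.24329456
 -1.40200424]
0 1.62 0.17 None
0 1.62 0.083 [-0.81  0.2   1.13  2.02 -0.21  1.04 -2.68]
0 1.2 0.17 [ 0.51  0.11 -0.31  1.82  0.04  1.22 -2.49]
0 1.2 0.083 [ 0.49  0.19 -0.3   1.91  0.07  1.05 -2.52]
0 0.8 0.17 [ 0.52  0.17 -0.35  1.75  0.06  1.23 -2.14]
0 0.8 0.083 [ 0.5   0.25 -0.34  1.84  0.1   1.06 -2.16]
0 0.4 0.17 [ 0.52  0.22 -0.41  1.7   0.09  1.24 -1.79]
0 0.4 0.083 [ 0.51  0.3  -0.4   1.79  0.13  1.08 -1.82]
0 0 0.17 [ 0.53  0.25 -0.48  1.67  0.12  1.25 -1.46]
0 0 0.083 [ 0.51  0.33 -0.47  1.76  0.17  1.09 -1.5 ]
3.1 1.62 0.17 [ 0.84  0.06 -0.64  1.88  0.04  1.22  0.23]
3.1 1.62 0.083 [ 0.83  0.16 -0.65  1.97  0.12  1.04  0.16]
3.1 1.2 0.17 [ 0.87  0.15 -0.7   1.8   0.1   1.23  0.6 ]
3.1 1.2 0.083 [ 0.86  0.25 -0.71  1.9   0.19  1.06  0.53]
3.1 0.8 0.17 [ 0.89  0.23 -0.78  1.74  0.17  1.24  0.93]
3.1 0.8 0.083 [ 0.88  0.33 -0.78  1.83  0.26  1.09  0.85]
3.1 0.4 0.17 [ 0.89  0.3  -0.86  1.69  0.24  1.26  1.24]
3.1 0.4 0.083 [ 0.88  0.4  -0.86  1.78  0.34  1.12  1.17]
3.1 0 0.17 [ 1.04  0.46 -1.18  1.65  0.44  1.32  1.45]
3.1 0 0.083 [ 1.03  0.59 -1.18  1.74  0.58  1.21  1.35]
```

```bash
python3 - <<'E'
from h import *
r.servo_line(W(.035,-.065,.17),.15)
r.reach(sp(1.62,.067,.042,.17),Q(-1.2)); print(Jp(),get_t(),get_qpos().round(2))
s=cams.snapshot("top"); crop(s,190,155,120,90,6.5,"pics/tope.png")
s=cams.snapshot("scene"); crop(s,155,140,170,128,4.6,"pics/sce.png")
E
```

```text
[-89.9 -34.8 170. ] 12.1583 [ 0.54  0.03 -0.33  1.9   0.01  1.22 -2.47]
```

View pics/sce.png

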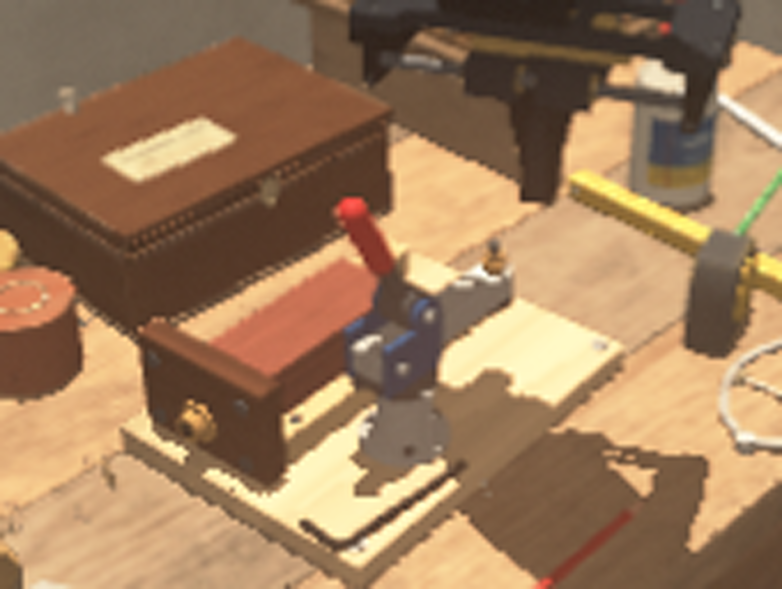

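The blank lies against the plate, and the closed fingers hang clear beside the strap. Now I'll swing the strap.

```bash
python3 - <<'E'
from h import *
print(r.servo_line(sp(1.62,.067,.042,.083),.12,contact_N=6),Jp())
print(r.servo_line(sp(1.60,.067,.023,.083),.06,contact_N=8))
for a in np.arange(1.45,0.1,-.15):
    h=r.servo_line(sp(a,.067,.022,.083),.07,attitude=Q(-min(a,1.2)),contact_N=15)
    f=get_ft_force(); print(round(a,2),h,Jp(),np.round(f,1))
    if h: break
else:
    for a in(.05,-.05,-.15):
        h=r.servo_line(sp(a,.067,.022,.083),.03,attitude=Q(-max(a,0)),contact_N=9); print(a,h,Jp(),np.round(get_ft_force(),1))
        if h: break
print(get_t(),get_qpos().round(2))
s=cams.snapshot("scene"); crop(s,155,140,170,128,4.6,"pics/scf.png")
E
```

```text
False [-89.6 -35.   83.6]
False
1.45 False [-58.2 -39.3  82.9] [ 0.3  0.9 -0.4]
1.3 False [-47.5 -40.6  83.1] [ 0.1  0.1 -0.3]
1.15 False [-37.3 -40.1  83.1] [-0.7  0.4 -0.4]
1.0 False [-27.2 -38.3  83.1] [ 0.3 -0.7  0.2]
0.85 False [-17.4 -34.8  83.1] [-0.9 -0.6 -0.1]
0.7 False [ -8.1 -30.   83. ] [ 0.  -0.2 -0.5]
0.55 False [  0.4 -23.7  83. ] [-0.2 -0.6  0.3]
0.4 False [  8.  -16.4  83. ] [ 0.4 -0.4  0.5]
0.25 False [14.3 -7.9 83. ] [ 0.9 -0.9  1.1]
0.05 False [20.6  4.3 83. ] [ 0.4 -1.3  0.9]
-0.05 False [22.5 10.2 82.9] [-1.3 -5.1  1.6]
-0.15 True [22.2 10.2 82.6] [ 0.1 -0.9  0.9]
17.5667 [ 0.52  0.34 -0.52  1.76  0.19  1.09 -1.54]
```

View pics/scf.png

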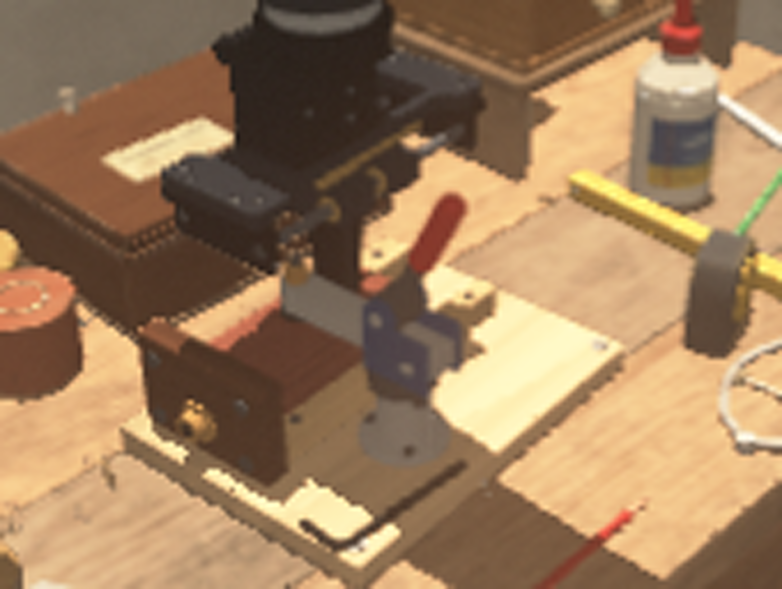

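The strap lies across the blank, resisting at y≈10 mm, where the stop should be. I'll give it one firm nudge, then push the lever through its arc.

```bash
cat >> h.py <<'E'
def lv(th,L=.075,off=0.):
    c=np.array([-.041,.110])+L*np.array([-np.cos(th),np.sin(th)])+(.008+off)*np.array([np.sin(th),np.cos(th)])
    return W(c[0]+.0095,.031,c[1])
E
python3 - <<'E'
from h import *
print(r.servo_line(sp(-.2,.067,.022,.083),.02,attitude=Q(),contact_N=13),Jp()); r.hold(.3)
x,y,z=Jp()/1e3
r.servo_line(W(x,y-.03,.083),.1); r.servo_line(W(x,y-.03,.24),.2)
p=lv(1.134,off=.022); r.reach([p[0],p[1],.265],Q()); print(Jp(),get_qpos().round(2))
print(r.servo_line(p,.1,contact_N=6),Jp())
for d in(1.134,1.0,.87,.74,.61,.48,.35,.22,.12,.087):
    h=r.servo_line(lv(d),.06,contact_N=22); print(d,h,Jp(),np.round(get_ft_force(),1))
    if h: break
print(get_t())
E
```

```text
True [21.3 10.2 81.7]
[-37.2  31.6 238.9] [ 0.6   0.07 -0.55  1.72  0.04  1.36 -1.44]
False [-35.7  30.8 190.7]
1.134 False [-56.2  30.8 181.5] [ 0.3  0.3 -0.4]
1.0 False [-65.2  30.9 177.6] [ 1.7 -0.4  0.2]
0.87 False [-74.4  31.  172.2] [ 1.7  0.4 -0.1]
0.74 False [-82.3  31.  166. ] [ 1.2 -0.3 -0.3]
0.61 False [-89.3  31.1 159. ] [ 1.  -0.4  0. ]
0.48 False [-95.   31.1 151.3] [0.9 0.9 0.8]
0.35 False [-99.6  31.1 143. ] [0.5 0.9 1.8]
0.22 False [-103.3   31.1  133.9] [0.4 0.7 0.7]
0.12 False [-105.3   31.1  126.7] [0.8 0.5 0.1]
0.087 False [-105.7   31.   124.5] [-0.4  0.1  2.1]
24.0583
```

```bash
python3 - <<'E'
from h import *
x,y,z=Jp()/1e3
print(r.servo_line(W(x,y,z-.015),.02,contact_N=18),Jp(),np.round(get_ft_force(),1)); r.hold(.4)
print(Jp(),np.round(get_ft_force(),1))
r.servo_line(W(-.105,.031,.25),.15)
r.reach(W(-.07,-.20,.25),Q()); print(get_t())
s=cams.snapshot("scene"); crop(s,155,140,170,128,4.6,"pics/scg.png")
s=cams.snapshot("top"); crop(s,190,155,120,90,6.5,"pics/topg.png")
E
```

```text
True [-105.6   31.   124. ] [-1.9  0.6  7.6]
[-105.6   31.   124. ] [-1.8  0.5  6.7]
26.7083
```

View pics/scg.png

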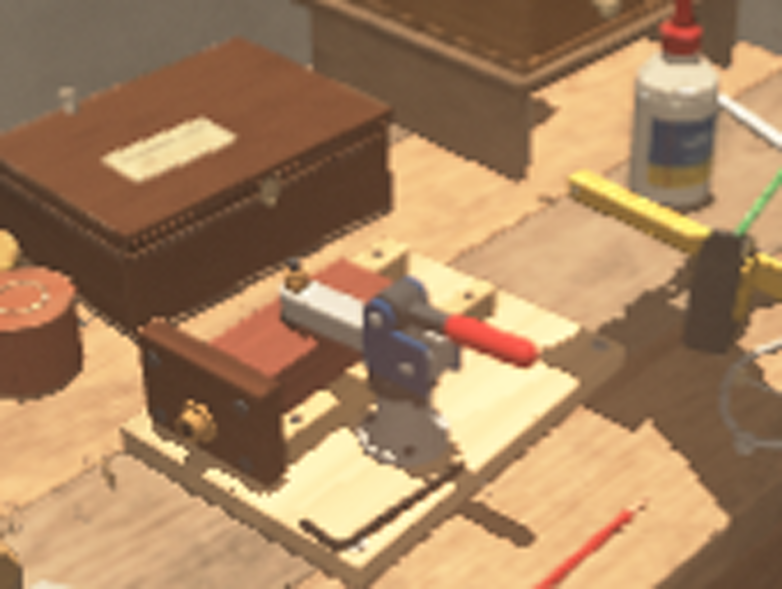

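View pics/topg.png

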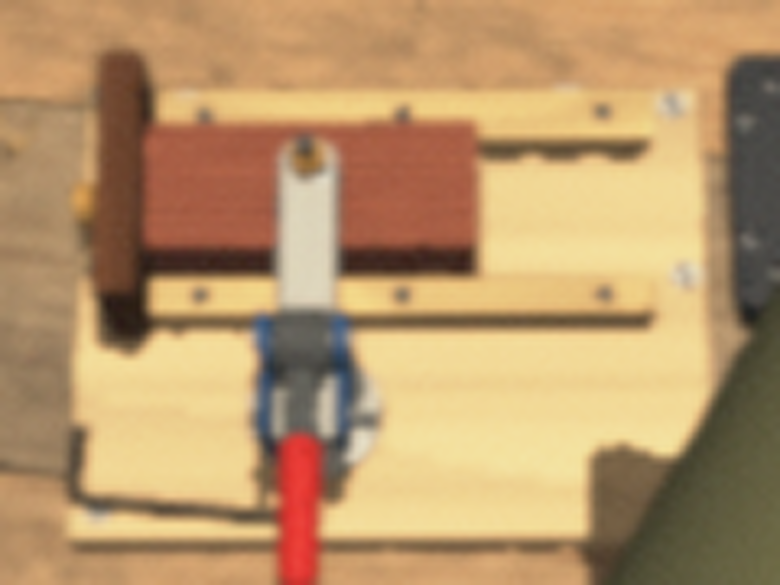

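The pictures show the blank's left end (145,185) flush with the plate, and the strap square across it with its nut at (307,155). The red lever lies down and back at (300,500), the hex key hasn't moved, and the hand is clear. The lever stopped firmly at the height expected for its down stop, so I'm handing in.

```bash
python3 - <<'E'
from h import *
print(get_t(),np.round(get_ft_force(),1)); print(r.close_job())
E
```

```text
26.8083 [-0.1  0.1  0.1]
the job is handed in; nothing more can be done
None
```

I handed the job in at 26.8 s: the blank is home against the end plate, the strap is square across it at its stop, the cam lever is fully down and the hand is clear; I judged this from camera pictures and push forces, and the foot's grip on the blank was not measured.

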